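# Stencil printer: drop the board, then hold the frame at its balance point

### The job

A board has just been printed: swing the stencil printer's table-lift lever until its arm lines up with the index clamp on the quadrant, and leave lever and clamp like that, so that the board is lowered off the stencil before anything is lifted. Then raise the stencil frame by its bow handle to its balance point, where it would fall neither shut nor over backwards, without letting it drop or flop over the back, so that a colleague can wipe both faces of the stencil. The job finishes while you are still holding the handle, with the frame standing still at its balance point; leave the jar, the bottle and the squeegee where they are.

Things in the scene. Friction and masses are not known exactly. Their poses are not given: they have to be found in the camera images.
- printer: Benchtop solder-paste stencil printer, fixed: grey base, top face 46 mm above the bench. Origin on the bench under it; +x from the operator's (handle) side to the hinge side, +z up. Base spans x -105 to +135, y -103 to +103 mm; lever and quadrant are on the -y side. It stands a quarter turn round, +x roughly to the robot's left, give or take 20 degrees.
- hinge_mid (a point): Middle of the frame's hinge axis, at printer x +115, y 0, z +52 mm. The hinge axis is parallel to the printer's y axis; this point has the printer's axes.
- frame (a joint): Angle of the stencil frame: 0 lying shut, grows as raised, 1.95 on its rear stop. Nearly free hinge (0.012 N m friction): it falls shut below the balance angle and over backwards above it. Balance is at 1.362 rad (78 degrees from shut), where its centre of mass is straight above the hinge; not at 90 degrees, because the frame lies above the hinge axis when shut.
- frame_com (a point): Centre of mass of frame and handle; shut, it lies 112 mm from the hinge axis towards the handle and 24 mm above it. Turns with the frame. The frame: aluminium square tube with a steel stencil sheet, 200 x 200 x 20 mm, shut it lies 68 to 88 mm above the bench, front edge 215 mm from the hinge axis; 0.5 to 0.9 kg.
- handle_bar (a point): Bow handle on the frame's front edge: round steel bar 11 mm thick, 100 mm long, parallel to the hinge, (frame_c0) on a stem at each end (c1, c2); 36 mm gap from bar to frame. Origin at the bar's middle: shut, 257 mm from the hinge axis and 26 mm above it (78 mm above the bench). Axes turn with the frame: y along the bar, x from bar to frame. The bar may turn between the finger pads.
- lever (a joint): Angle of the table-lift lever: 0 upright, negative leaning to the handle side (where it starts), positive to the hinge side; range -0.72 to 0.72. Friction holds it where left (0.16 N m, about 1.4 N at the knob). Pivot at printer x 0, y -128, z +50 mm, axis along printer y. Going positive it lowers the board table inside.
- lever_knob (a point): Centre of the lever's black ball knob, 25 mm diameter, 115 mm from the pivot, at printer y -132 mm. Its z axis points along the lever's arm (10 mm steel rod) away from the pivot; lever angle = lean of this axis towards printer +x.
- index (a joint): Angle of the index clamp, counted about the same axis and from the same upright zero as the lever: the lever must be set to this value. Set differently for each board, -0.15 to 0.5. It is clamped tight and is not to be moved.
- index_tip (a point): Tip of the index clamp, a small brass block (11 x 9 x 17 mm) with a short pointer, riding on the steel arc of the quadrant between lever and base, 78 mm from the pivot, at printer y -112 mm. Its z axis points outward from the pivot through the pointer.
- paste_jar: Closed white jar of solder paste with a black lid, 64 mm diameter, 58 mm tall, standing left of the printer; origin under its centre. Not to be moved.
- cleaner_bottle: White bottle of cleaner, 68 mm diameter, 150 mm tall, standing right of the printer; origin under its centre. Not to be moved.
- squeegee: Metal squeegee lying flat, aluminium holder 160 mm long and 37 mm high with black grip and a thin steel blade; near right of the printer; origin under the holder's centre. Not to be moved.

How it is judged:
On the way, in this order (a step that is already met when the one before it is completed fails the run):
1. the lever's arm lines up with the index clamp (within 0.1 rad) while the frame is still shut (angle between the z axis of lever_knob and the z axis of index_tip, either way round below 0.1 rad and value of joint frame below 0.06 rad), for 0.3 s.
2. the frame is being raised by its handle (value of joint frame above 0.5 rad and (contact force between the fingers and frame_c0 above 0.5 N or contact force between the fingers and frame_c1 above 0.5 N or contact force between the fingers and frame_c2 above 0.5 N)), for 0.05 s.
3. the frame is held still by its handle at its balance point (value of joint frame between 1.292 and 1.432 rad and velocity of joint frame between -0.06 and 0.06 rad/s and (contact force between the fingers and frame_c0 above 0.5 N or contact force between the fingers and frame_c1 above 0.5 N or contact force between the fingers and frame_c2 above 0.5 N)), for 1 s.
At the end, for the whole second after the job is handed in: The fingers hold the bow handle and the frame stands still within 0.07 rad (4 degrees) of its balance angle 1.362 rad; the lever's arm is within 0.1 rad of the index clamp, which is where it was (all of step 3 and angle between the z axis of lever_knob and the z axis of index_tip, either way round below 0.1 rad and distance of index_tip from where it was at the start of the episode below 0.006 m); the arm keeps its last pose, push and grip.
It fails at once if the frame is raised while the lever does not line up with the index clamp (value of joint frame above 0.1 rad and angle between the z axis of lever_knob and the z axis of index_tip, either way round above 0.12 rad).
It fails at once if the frame flops over the back (more than 0.25 rad past balance) (value of joint frame above 1.612 rad).
It fails at once if the frame drops (falls faster than 1.2 rad/s) (velocity of joint frame below -1.2 rad/s).
It fails at once if the index clamp is shifted (distance of index_tip from where it was at the start of the episode above 0.006 m).
It fails at once if the jar, the bottle or the squeegee is disturbed (distance of any of paste_jar, cleaner_bottle, squeegee from where it was at the start of the episode above 0.02 m).
It also fails if it takes over 51 s, if anything falls off the work surface, if the arm or the gripper's body presses on something with over 40 N, if the wrist force passes 120 N, or if a joint passes its speed limit or range.

### The arm

A 6-joint arm with a two-finger parallel gripper is mounted at the origin on the work surface. World frame = base frame: x ahead of the robot, y to its left, z up, the work surface at z = 0. Lengths are in m, angles in rad, forces in N, time in s.
With the tool pointing down it reaches from about 0.25 to 0.8 m from the base axis. Payload 3.9 kg.
Tool frame: the origin (TCP) lies between the finger pads; the fingertips stand 11 mm ahead of it and the grasp point (between the pads) lies 8 mm behind it (bot.finger_overhang is the distance from the TCP to the fingertips, in m); z points along the fingers, y is the line along which they close (so a half turn about z gives the same grasp; the last joint's range is limited). The gripper opens to 85 mm and grips with 20 to 120 N. Pads are 22 mm wide; open, the fingers measure 114 mm over their backs; the gripper's body (76 mm by 85 mm) begins 54 mm behind the grasp point. The pads swing forward as they close: fully open they stand 13 mm farther back than shut.
Start: joints at [-1.281, 0.26, -0.138, 1.173, 0, 1.571], TCP at [0.15, -0.503, 0.214] pointing down, gripper open.
Joint ranges: [-2.78, 2.78], [-0.83, 1.72], [-1.28, 1.37], [-1.9, 2.12], [-1.57, 1.48], [-3.14, 3.14]. Speed limits (rad/s): [2.57, 2.57, 3.14, 3.14, 3.14, 3.14].

### API

Orientations are given as a rotation vector (axis times angle).
In Python, from station import readout, cams, bot gives the robot as it stands.
- The arm moves only by the tool drive_tool, never from a script. Its argument "commands" is a list of rows, each an object with "claw": the finger opening in m, from 0 to 0.0854; "travel": the shift along the tool's x, y, z in m, a list of three; "rotation": the turn, a rotation vector about the tool's x, y, z in degrees, a list of three. In form: [{"claw": claw, "travel": [tx, ty, tz], "rotation": [wx, wy, wz]}, ...]. A call has 1 to 12 rows; each row shifts and turns the commanded pose from where the row before left it, along the tool's axes as they then stand; what a row does not reach is not made up. A row lasts 1/8 s, in which the tool goes at most 62.5 mm and 10.7 degrees, less where a joint would pass 70% of its speed; a pose out of reach is approached as far as the arm can. A call with a gripper value outside its range is refused whole. The fingers move at their own pace and stop on an object; the grip force is fixed at half the most. Time passes only in rows, so rows that do not move let the fingers close. It gives the time, the measured TCP pose, the force, the opening and the grip force at its end, in the units of the state.
- readout.get_obs(): the state, without advancing time (a new reading comes with each control period).
- cams.read_camera(name): name is "side" or "top" or "wrist"; returns a dict with "img" (384x512x3 uint8, red, green, blue), "z_map" (384x512 float32, m along the optical axis (not along the pixel's ray), 0 where there is no reading), "K" (3x3 intrinsics, pixels), "world_to_cam" (4x4, takes a point from world to camera coordinates); the wrist camera has in their place "hand_eye" (4x4, takes a point from camera to tool coordinates, whose origin is the TCP and whose axes are the flange's). Camera axes: x right, y down, z forward; pixel columns grow to the right and rows downward; lengths in m; the calibration is good to about 2 mm. A picture is of the moment at which its call begins: read the wrist's pose just before it.
- bot.sign_off(): hands the job in; it is judged then, once.
The state is a dict: "time": time; "qpos": joint angles; "joint_velocities": joint speeds; "effort": joint torques, N m; "ee_pos": TCP position; "eef_rot": TCP orientation; "force": force on the tool from outside, world axes, zero at the start; "torque": the same for the moment, N m; "grip_width": finger opening in m; "finger_force": force on a finger pad.
Only numpy, scipy, OpenCV 4.12 (cv2) and the standard library are available. Lean on these libraries where they do the work, as an engineer would, in place of code of your own. Each camera call takes 0.05 s, during which the arm holds its last target. There are 200 camera calls.

## Working session

There is one attempt and no reset: what is moved stays moved. The work goes in short steps, Python scripts to look and compute and a tool call to move; the robot and the scene stay as the last step left them, time stands still between calls to the robot, and variables do not carry over. Pictures are saved under pics/ and viewed, at most 10 in all, crops included, and the job is handed in when it is done.

Besides the shell and the picture viewer there is one more tool, called after "Emit:" by a JSON object that holds its "api" and its "payload", one argument or row to a line. drive_tool: Moves the arm, as the interface text tells. Its arguments: {"type":"object","properties":{"commands":{"type":"array"}},"required":["commands"]}

```bash
ls; mkdir -p pics
python3 - <<'E'
from station import readout,cams,bot
import cv2,numpy as np
o=readout.get_obs();print({k:np.round(v,3).tolist() for k,v in o.items()})
for n in("side","top"):
    c=cams.read_camera(n);cv2.imwrite(f"pics/{n}0.png",c["img"][...,::-1]);np.savez(f"{n}0.npz",**c)
    print(n,c["K"].tolist(),np.round(c["world_to_cam"],3).tolist())
E
```

```text
pics
{'time': 0.0, 'qpos': [-1.281, 0.261, -0.139, 1.173, 0.0, 1.571], 'joint_velocities': [0.002, -0.001, -0.001, -0.001, -0.001, 0.001], 'effort': [0.001, -40.568, 25.392, 0.019, 0.0, -0.0], 'ee_pos': [0.15, -0.502, 0.214], 'eef_rot': [-3.107, -0.453, 0.0], 'force': [-0.347, -0.753, 0.024], 'torque': [-0.011, 0.001, 0.049], 'finger_force': 0.0, 'grip_width': 0.086}
side [[369.3524951420553, 0.0, 254.51805121496912], [0.0, 369.3524951420553, 194.4010176151943], [0.0, 0.0, 1.0]] [[-0.824, -0.567, 0.003, 0.453], [-0.413, 0.597, -0.688, 0.31], [0.388, -0.568, -0.726, 1.067], [0.0, 0.0, 0.0, 1.0]]
top [[407.4364575780289, 0.0, 255.79324280126892], [0.0, 407.4364575780289, 197.02638488506176], [0.0, 0.0, 1.0]] [[0.0, -1.0, 0.008, -0.024], [-0.992, -0.001, -0.126, 0.549], [0.126, -0.008, -0.992, 1.134], [0.0, 0.0, 0.0, 1.0]]
```

View pics/side0.png

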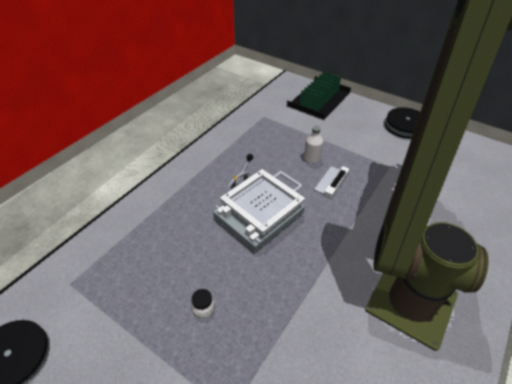

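View pics/top0.png

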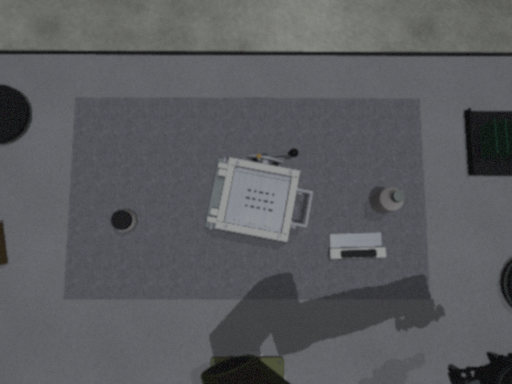

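The side view shows the printer around (260,205), with the black knob at (250,157). In the top view the knob is at (293,153), the brass clamp at about (260,157), the bow handle at about (303,207), the bottle at (390,200), the squeegee at (358,246) and the jar at (122,220). Next I'll measure these using depth and rays.

```bash
cat > h.py <<'E'
import numpy as np,cv2
from scipy.spatial.transform import Rotation as R
def cloud(c,T=None):
    z=c["z_map"].astype(float);K=c["K"];v,u=np.indices(z.shape)
    p=np.stack([(u-K[0,2])/K[0,0]*z,(v-K[1,2])/K[1,1]*z,z],-1)
    T=np.linalg.inv(c["world_to_cam"]) if T is None else T
    w=p@T[:3,:3].T+T[:3,3]; w[z==0]=np.nan; return w
def ray(c,u,v):
    T=np.linalg.inv(c["world_to_cam"]);d=T[:3,:3]@np.linalg.inv(c["K"])@[u,v,1];return T[:3,3],d
def onplane(c,u,v,zz):
    o,d=ray(c,u,v);return o+d*(zz-o[2])/d[2]
E
python3 - <<'E'
from h import *
for n in("top","side"):
    c=dict(np.load(n+"0.npz"));w=cloud(c);hsv=cv2.cvtColor(c["img"],cv2.COLOR_RGB2HSV)
    z=w[...,2];x=w[...,0];y=w[...,1]
    print(n,"bench z",np.nanmedian(z[(x>.3)&(x<.7)&(abs(y)<.4)]))
    reg=(x>.25)&(x<.8)&(abs(y)<.25)
    m=reg&(z>.075)&(z<.1)
    m=cv2.morphologyEx(m.astype(np.uint8),cv2.MORPH_OPEN,np.ones((9,9)))>0
    P=w[m];r=cv2.minAreaRect(P[:,:2].astype(np.float32));print("frame",r,np.median(P[:,2]),cv2.boxPoints(r).round(3).tolist())
    # black knob
    k=reg&(z>.1)
    cc=cv2.connectedComponentsWithStats(k.astype(np.uint8))
    for i in range(1,cc[0]):
        if cc[2][i,4]>5:
            q=w[cc[1]==i];print("high",cc[2][i],cc[3][i].round(1),q.mean(0).round(3),q.min(0).round(3),q.max(0).round(3))
    b=reg&(hsv[...,1]>110)&(hsv[...,0]>10)&(hsv[...,0]<35)
    q=w[b];vv,uu=np.where(b);print("brass",len(q),np.nanmedian(q,0).round(3) if len(q) else'',np.c_[uu,vv][:20].tolist())
    big=cv2.resize(c["img"][140:260,200:330] if n=="top" else c["img"][140:260,200:330],None,fx=6,fy=4.9 if 0 else 5,interpolation=cv2.INTER_CUBIC) if n=="top" else cv2.resize(c["img"][145:215,215:315],None,fx=8,fy=8,interpolation=cv2.INTER_CUBIC)
    cv2.imwrite(f"pics/{n}_crop.png",big[:600,:800,::-1])
E
```

```text
top bench z 0.001246194822018154
frame ((0.0, 0.0), (0.0, 0.0), 0.0) nan [[0.0, 0.0], [0.0, 0.0], [0.0, 0.0], [0.0, 0.0]]
high [278 149  20   9 107] [289.6 153.3] [ 0.653 -0.113  0.137] [ 0.641 -0.132  0.1  ] [ 0.663 -0.084  0.155]
high [249 154  33   9 108] [263.8 157.8] [ 0.646 -0.045  0.112] [ 0.637 -0.092  0.1  ] [ 0.657 -0.005  0.126]
brass 8 [ 0.651 -0.03   0.119] [[258, 154], [258, 155], [259, 155], [260, 155], [257, 156], [258, 156], [259, 156], [259, 157]]
side bench z 0.001719490890207509
frame ((0.0, 0.0), (0.0, 0.0), 0.0) nan [[0.0, 0.0], [0.0, 0.0], [0.0, 0.0], [0.0, 0.0]]
high [229 154  24  32 156] [242.6 169.1] [ 0.652 -0.075  0.122] [ 0.637 -0.128  0.101] [ 0.667 -0.001  0.154]
brass 5 [ 0.652 -0.027  0.122] [[234, 176], [234, 177], [235, 177], [234, 178], [235, 178]]
  return _methods._mean(a, axis=axis, dtype=dtype,
  ret = ret.dtype.type(ret / rcount)
```

View pics/side_crop.png

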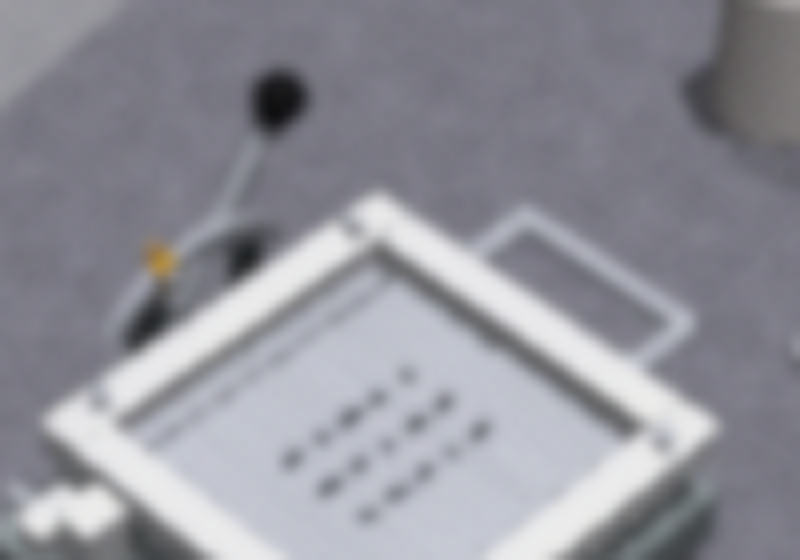

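View pics/top_crop.png

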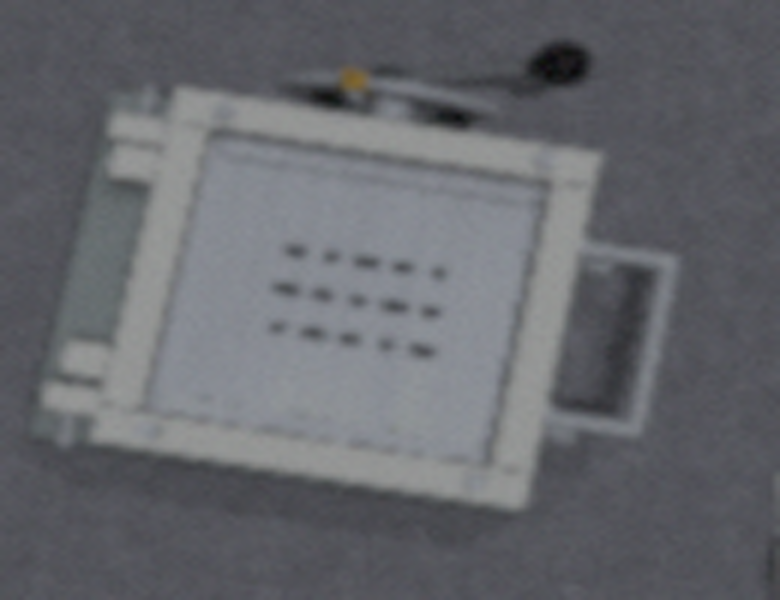

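The side crop shows the black knob at crop (278,100), the brass clamp at (160,262) and the frame with its bow handle on the right. The top crop shows frame corners at about (175,88), (603,152), (528,508) and (90,440), and the bar from (677,257) to (640,433). Now I'll fit the printer pose and triangulate the knob and clamp.

Run:
```python
from h import *
C={n:dict(np.load(n+"0.npz")) for n in("top","side")}
t=C["top"]
f=lambda x,y:onplane(t,x/6+200-.42,y/5+140-.4,.088)[:2]
pts=np.array([f(175,88),f(603,152),f(528,508),f(90,440)],np.float32)
print(cv2.minAreaRect(pts),pts.round(3).tolist())
print("bar ends",[onplane(t,x/6+199.6,y/5+139.6,.078+.0055).round(3).tolist() for x,y in((677,257),(640,433))])
for n,c in C.items():
    w=cloud(c);z=w[...,2];hsv=cv2.cvtColor(c["img"],cv2.COLOR_RGB2HSV)
    m=(w[...,0]>.3)&(w[...,0]<.7)&(abs(w[...,1])<.22)&(z>.07)&(z<.11)&(hsv[...,2]>(120 if n=="top" else 190))
    u=m.astype(np.uint8);q=cv2.connectedComponentsWithStats(u);i=1+q[2][1:,4].argmax();mm=(q[1]==i).astype(np.uint8)
    cn=max(cv2.findContours(mm,0,1)[0],key=cv2.contourArea)[:,0]
    P=np.array([onplane(c,a,b,.088)[:2] for a,b in cn],np.float32)
    print(n,cv2.minAreaRect(P),np.nanmedian(z[mm>0]))
# knob & brass triangulation
def cen(n,x0,x1,y0,y1,kind):
    c=C[n];hsv=cv2.cvtColor(c["img"],cv2.COLOR_RGB2HSV)[y0:y1,x0:x1].astype(float)
    wt=np.clip(60-hsv[...,2],0,None) if kind=="k" else np.where((hsv[...,0]>8)&(hsv[...,0]<35),np.clip(hsv[...,1]-70,0,None),0)
    v,u=np.indices(wt.shape);return x0+(wt*u).sum()/wt.sum(),y0+(wt*v).sum()/wt.sum()
def tri(a,b):
    A=[];B=[]
    for n,p in(("top",a),("side",b)):
        o,d=ray(C[n],*p);d=d/np.linalg.norm(d);M=np.eye(3)-np.outer(d,d);A.append(M);B.append(M@o)
    X=np.linalg.lstsq(np.vstack(A),np.hstack(B),rcond=None)[0];return X,[np.linalg.norm(a@X-b) for a,b in zip(A,B)]
a,b=cen("top",286,301,146,160,"k"),cen("side",244,256,151,164,"k");print("knob",a,b,tri(a,b))
a,b=cen("top",252,266,149,162,"b"),cen("side",229,241,170,183,"b");print("brass",a,b,tri(a,b))
```

```text
((0.5380315184593201, -0.028845638036727905), (0.2011457234621048, 0.19901254773139954), 79.51712036132812) [[0.652999997138977, 0.050999999046325684], [0.6179999709129333, -0.1459999978542328], [0.421999990940094, -0.10899999737739563], [0.4580000042915344, 0.08799999952316284]]
bar ends [[0.56, -0.18, 0.083], [0.463, -0.161, 0.083]]
top ((0.5348848104476929, -0.039320409297943115), (0.26574140787124634, 0.19817914068698883), 79.1741714477539) 0.0846043449496443
side ((0.5384639501571655, -0.03028625249862671), (0.20283572375774384, 0.19923801720142365), 79.23207092285156) 0.08621609250669593
knob (np.float64(292.7634698275862), np.float64(152.61530172413794)) (np.float64(249.26063100137173), np.float64(157.25377229080934)) (array([ 0.6544751 , -0.12050077,  0.14121974]), [np.float64(0.0006570410793134084), np.float64(0.0006570410793141806)])
brass (np.float64(258.4208998548621), np.float64(155.56603773584905)) (np.float64(234.6355140186916), np.float64(177.17056074766356)) (array([ 0.65166962, -0.03000078,  0.11811257]), [np.float64(0.0006554025917819318), np.float64(0.000655402591781258)])
```

Printer pose: centre (0.538, -0.030) and yaw about 79.4°, with sizes matching the given 200 x 200 mm. The knob lies at printer y -131 mm and 114 mm from the pivot, giving a lever angle of about -0.64. The brass is at y -112 mm, giving an index of about 0.29. I'll plan the lever grasp with the fingers closing along printer y.

```bash
cat >> h.py <<'E'
C0=np.array([.538,-.0295]);YAW=np.deg2rad(79.4)
ex=np.array([np.cos(YAW),np.sin(YAW),0]);ey=np.array([-np.sin(YAW),np.cos(YAW),0])
def P(x,y,z): return np.r_[C0,0]+x*ex+y*ey+[0,0,z]
def knob(a): return P(.115*np.sin(a),-.132,.05+.115*np.cos(a))
def bar(f):
    a=np.arctan2(.026,-.257)-f;r=np.hypot(.257,.026);return P(.115+r*np.cos(a),0,.052+r*np.sin(a))
def Rdown(ydir): # tool z down, tool y along ydir
    z=np.array([0,0,-1.]);y=ydir;return np.c_[np.cross(y,z),y,z]
def rel(p,Rm,tp,tR): # shift in tool axes, rotvec deg
    return (Rm.T@(tp-p)).round(4),np.degrees(R.from_matrix(Rm.T@tR).as_rotvec()).round(1)
def cur():
    from station import readout
    o=readout.get_obs();return np.array(o["ee_pos"]),R.from_rotvec(o["eef_rot"]).as_matrix(),o
E
python3 - <<'E'
from h import *
p,Rm,o=cur();print(Rm.round(3))
print("knob now",knob(-.64).round(4),"bar",bar(0).round(4),bar(1.362).round(4))
for s in(1,-1):
    print("lever",s,rel(p,Rm,knob(-.64),Rdown(s*ey)),"handle",rel(p,Rm,bar(0),Rdown(s*ex)))
E
```

```text
[[ 0.958  0.286 -0.001]
 [ 0.286 -0.958  0.002]
 [-0.    -0.002 -1.   ]]
knob now [ 0.6551 -0.1213  0.1422] bar [ 0.5119 -0.1691  0.078 ] [0.554  0.0562 0.3088]
lever 1 (array([ 0.5932, -0.2208,  0.0718]), array([-1.000e-01,  1.000e-01,  1.172e+02])) handle (array([ 0.4422, -0.2158,  0.136 ]), array([-0.000e+00, -1.000e-01, -1.528e+02]))
lever -1 (array([ 0.5932, -0.2208,  0.0718]), array([ -0.1,  -0.1, -62.8])) handle (array([ 0.4422, -0.2158,  0.136 ]), array([-0.1,  0. , 27.2]))
```

Emit:
{"api": "drive_tool", "payload": {
  "commands": [
    {"claw":0.0854,"travel":[0.0494,-0.0184,-0.003],"rotation":[0,0,0]},
    {"claw":0.0854,"travel":[0.0494,-0.0184,-0.003],"rotation":[0,0,0]},
    {"claw":0.0854,"travel":[0.0494,-0.0184,0],"rotation":[0,0,0]},
    {"claw":0.0854,"travel":[0.0494,-0.0184,0],"rotation":[0,0,0]},
    {"claw":0.0854,"travel":[0.0494,-0.0184,0],"rotation":[0,0,0]},
    {"claw":0.0854,"travel":[0.0494,-0.0184,0],"rotation":[0,0,0]},
    {"claw":0.0854,"travel":[0.0494,-0.0184,0],"rotation":[0,0,0]},
    {"claw":0.0854,"travel":[0.0494,-0.0184,0],"rotation":[0,0,0]},
    {"claw":0.0854,"travel":[0.0494,-0.0184,0],"rotation":[0,0,0]},
    {"claw":0.0854,"travel":[0.0494,-0.0184,0],"rotation":[0,0,0]},
    {"claw":0.0854,"travel":[0.0494,-0.0184,0],"rotation":[0,0,0]},
    {"claw":0.0854,"travel":[0.0494,-0.0184,0],"rotation":[0,0,0]}
  ]
}}

```text
time: 1.6
ee_pos: [0.656, -0.1209, 0.2198]
eef_rot: [-3.109, -0.454, 0.002]
force: [0.5, 0.7, 0.1]
grip_width: 0.0851
finger_force: 0.0
```

Emit:
{"api": "drive_tool", "payload": {
  "commands": [
    {"claw":0.0854,"travel":[0,0,0],"rotation":[0,0,-9]},
    {"claw":0.0854,"travel":[0,0,0],"rotation":[0,0,-9]},
    {"claw":0.0854,"travel":[0,0,0],"rotation":[0,0,-9]},
    {"claw":0.0854,"travel":[0,0,0],"rotation":[0,0,-9]},
    {"claw":0.0854,"travel":[0,0,0],"rotation":[0,0,-9]},
    {"claw":0.0854,"travel":[0,0,0],"rotation":[0,0,-9]},
    {"claw":0.06,"travel":[0,0,0],"rotation":[0,0,-9]},
    {"claw":0.06,"travel":[0,0,0],"rotation":[0,0,0]},
    {"claw":0.06,"travel":[0,0,0],"rotation":[0,0,0]}
  ]
}}

```text
time: 2.72
ee_pos: [0.6548, -0.1221, 0.22]
eef_rot: [-2.415, -2.008, 0.001]
force: [0.5, 0.6, 0.2]
grip_width: 0.06
finger_force: 0.0
```

Run:
```python
from h import *
from station import cams
p,Rm,o=cur();print(p,Rm.round(3),np.round(o["qpos"],3),o["force"],o["time"])
t=knob(-.64);t[2]-=.004
print(rel(p,Rm,t,Rdown(-ey)))
c=cams.read_camera("wrist");cv2.imwrite("pics/w1.png",c["img"][...,::-1])
Tt=np.eye(4);Tt[:3,:3]=Rm;Tt[:3,3]=p
w=cloud(c,Tt@c["hand_eye"]);z=w[...,2]
m=(z>.145)&(z<.175)&(np.hypot(w[...,0]-.655,w[...,1]+.121)<.03)
q=w[m];print(len(q),(q.min(0)+q.max(0))/2,q.max(0))
```

```text
[ 0.65480354 -0.12207249  0.22000708] [[ 0.183  0.983 -0.001]
 [ 0.983 -0.183  0.   ]
 [ 0.    -0.001 -1.   ]] [-0.184  0.511  0.266  1.327  0.     1.57 ] [0.52010318 0.61807069 0.19608114] 2.725
(array([0.0008, 0.0002, 0.0818]), array([-0. , -0. ,  0.1]))
499 [ 0.65472848 -0.12148151  0.15014882] [ 0.66657918 -0.10977958  0.15528757]
```

View pics/w1.png

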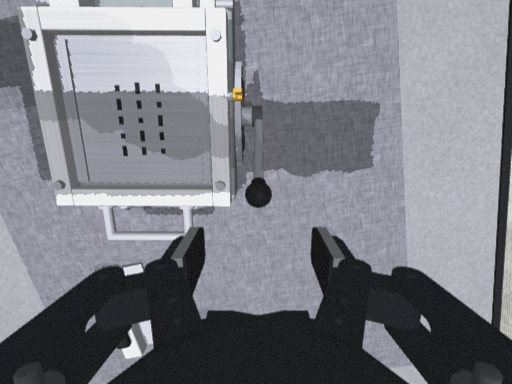

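The wrist view shows the knob at (258,193) in line between the open fingers, and the brass clamp at (238,94). The wrist depth puts the knob at (0.6547, -0.1215, ~0.143), which agrees with the triangulation, so I'll descend and grip.

Emit:
{"api": "drive_tool", "payload": {
  "commands": [
    {"claw":0.06,"travel":[0,0,0.03],"rotation":[0,0,0]},
    {"claw":0.06,"travel":[0,0,0.03],"rotation":[0,0,0]},
    {"claw":0.06,"travel":[0.0005,0,0.021],"rotation":[0,0,0]},
    {"claw":0.02,"travel":[0,0,0],"rotation":[0,0,0]},
    {"claw":0.02,"travel":[0,0,0],"rotation":[0,0,0]},
    {"claw":0.02,"travel":[0,0,0],"rotation":[0,0,0]},
    {"claw":0.02,"travel":[0,0,0],"rotation":[0,0,0]}
  ]
}}

```text
time: 3.65
ee_pos: [0.6558, -0.1218, 0.1405]
eef_rot: [2.413, 2.01, 0.002]
force: [0.4, 0.1, 0.4]
grip_width: 0.0201
finger_force: 0.0
```

Run:
```python
from h import *
p,Rm,o=cur();print(p,o["force"],o["grip_width"],o["finger_force"])
t=[knob(a) for a in np.linspace(-.64,.29,12)]
print(np.array([Rm.T@(b-a) for a,b in zip(t,t[1:])]).round(4))
```

```text
[ 0.6557641  -0.12176306  0.14046614] [0.43029814 0.0851531  0.43627334] 0.020055460837190228 0.0
[[ 0.008   0.     -0.0055]
 [ 0.0085  0.     -0.0048]
 [ 0.0088  0.     -0.004 ]
 [ 0.0091  0.     -0.0033]
 [ 0.0094  0.     -0.0025]
 [ 0.0096  0.     -0.0017]
 [ 0.0097  0.     -0.0009]
 [ 0.0097  0.     -0.0001]
 [ 0.0097  0.      0.0008]
 [ 0.0096  0.      0.0016]
 [ 0.0094  0.      0.0024]]
```

The fingers reached 20 mm with no force, so they missed the 25 mm knob. I'll check what happened.

Run:
```python
from h import *
from station import cams
p,Rm,o=cur()
c=cams.read_camera("side");w=cams.read_camera("wrist")
a=cv2.resize(c["img"][125:205,205:305],None,fx=5,fy=5,interpolation=cv2.INTER_CUBIC)
cv2.imwrite("pics/s2.png",np.hstack([a[:,:400],cv2.resize(w["img"],(400,300))[:].repeat(1,0) if 0 else cv2.copyMakeBorder(cv2.resize(w["img"],(400,300)),0,100,0,0,0)])[...,::-1])
```

```text
(no output)
```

View pics/s2.png

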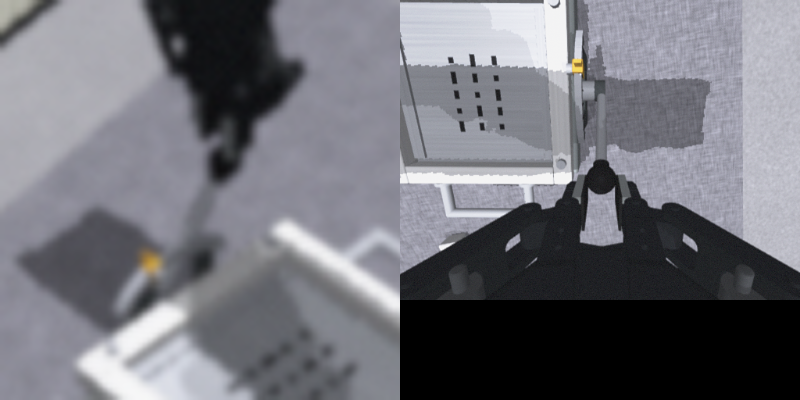

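The ball was squeezed forward out of the pads. In the wrist half of the picture it sits at about (600,175), cradled in the 20 mm gap, so I can push it in that cradle. First I'll measure the current angle.

```bash
cat >> h.py <<'E'
def look(show=None):
    from station import cams
    p,Rm,o=cur();c=cams.read_camera("wrist");T=np.eye(4);T[:3,:3]=Rm;T[:3,3]=p
    w=cloud(c,T@c["hand_eye"])-np.r_[C0,0];q=np.stack([w@ex,w@ey,w[...,2]-.05],-1)
    hsv=cv2.cvtColor(c["img"],cv2.COLOR_RGB2HSV)
    b=(hsv[...,1]>120)&(hsv[...,0]>8)&(hsv[...,0]<35)&(abs(q[...,1]+.112)<.02)
    B=q[b];bm=np.nanmedian(B,0);print("brass",len(B),bm.round(4),"r",np.hypot(bm[0],bm[2]).round(4),"ang",np.arctan2(bm[0],bm[2]).round(3))
    # rod: r 40..98 mm, y near -.128..-.137
    r=np.hypot(q[...,0],q[...,2]);a=np.arctan2(q[...,0],q[...,2])
    m=(r>.05)&(r<.098)&(q[...,1]<-.123)&(q[...,1]>-.142)&(abs(a)<.9)&(q[...,2]>.02)
    print("rod",m.sum(),"ang med",np.median(a[m]).round(3),np.percentile(a[m],[10,90]).round(3),"y",np.median(q[...,1][m]).round(4))
    if show: cv2.imwrite(show,c["img"][...,::-1])
    return c,q,p,Rm,o
E
python3 - <<'E'
from h import *
c,q,p,Rm,o=look()
d=p-np.r_[C0,0];print("tcp printer",d@ex,d@ey,p[2]-.05)
k=(c["img"].max(-1)<70)&(q[...,2]>.08)&(q[...,2]<.14)&(abs(q[...,1]+.132)<.014)&(q[...,0]>d@ex+.008)&(q[...,0]<d@ex+.05)
K=q[k];print("knob",len(K),K.min(0),K.max(0),np.median(K,0))
E
```

```text
brass 264 [ 0.0191 -0.1132  0.0689] r 0.0715 ang 0.27
rod 693 ang med -0.595 [-0.621 -0.565] y -0.132
tcp printer -0.06902379919913901 -0.1323888598659998 0.09005987692553223
knob 573 [-0.06102015 -0.14327374  0.08189455] [-0.05511925 -0.11996045  0.13987155] [-0.05800596 -0.13134078  0.09769575]
```

Emit:
{"api": "drive_tool", "payload": {
  "commands": [
    {"claw":0.02,"travel":[0.009,0,-0.004],"rotation":[0,0,0]},
    {"claw":0.02,"travel":[0.009,0,-0.004],"rotation":[0,0,0]},
    {"claw":0.02,"travel":[0.009,0,-0.003],"rotation":[0,0,0]},
    {"claw":0.02,"travel":[0.009,0,-0.002],"rotation":[0,0,0]},
    {"claw":0.02,"travel":[0.009,0,-0.002],"rotation":[0,0,0]},
    {"claw":0.02,"travel":[0.009,0,0],"rotation":[0,0,0]},
    {"claw":0.02,"travel":[0.009,0,0],"rotation":[0,0,0]},
    {"claw":0.02,"travel":[0.007,0,0],"rotation":[0,0,0]},
    {"claw":0.02,"travel":[0,0,0],"rotation":[0,0,0]}
  ]
}}

```text
time: 4.92
ee_pos: [0.6678, -0.0522, 0.1543]
eef_rot: [-2.413, -2.012, 0.0]
force: [0.2, -0.7, 0.2]
grip_width: 0.0201
finger_force: 0.0
```

Run:
```python
from h import *
c,q,p,Rm,o=look("pics/w3.png")
d=p-np.r_[C0,0];print("tcp printer",d@ex,d@ey,p[2]-.05,o["force"],np.round(o["qpos"],2))
```

```text
brass 160 [ 0.0217 -0.1124  0.0683] r 0.0717 ang 0.307
rod 622 ang med -0.594 [-0.62  -0.565] y -0.1316
tcp printer 0.0015562399470251606 -0.13171414970717388 0.10428030676256993 [ 0.22199611 -0.67579082  0.19367285] [-0.08  0.54  0.14  1.18 -0.    1.67]
```

View pics/w3.png

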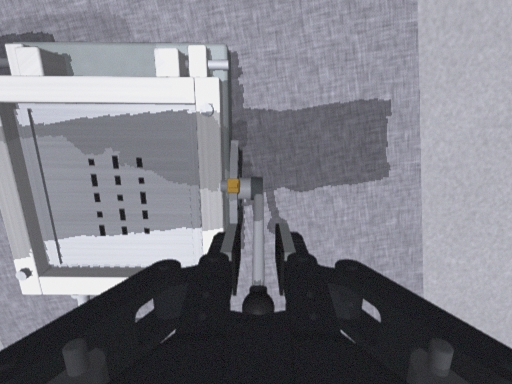

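The lever has not moved: the knob is still at the back, at (258,303), and the fingers passed over it. I'll measure where the fingertips really are from the wrist depth.

Run:
```python
from h import *
from station import cams,bot
print("overhang",bot.finger_overhang,[a for a in dir(bot) if a[0]!='_'])
c=cams.read_camera("wrist");w=cloud(c,c["hand_eye"])
for s in(-1,1):
    m=(s*w[...,1]>.005)&(abs(w[...,1])<.05)&(abs(w[...,0])<.03)&(w[...,2]>-.08)&(w[...,2]<.03)
    q=w[m];print(s,len(q),q.min(0).round(4),q.max(0).round(4));t=q[q[:,2]>q[:,2].max()-.006];print(" tip",t.min(0).round(4),t.max(0).round(4))
p,Rm,o=cur()
T=np.eye(4);T[:3,:3]=Rm;T[:3,3]=p;W=cloud(c,T@c["hand_eye"])
v=W[285:322,243:274].reshape(-1,3);d=v-np.r_[C0,0];pr=np.c_[d@ex,d@ey,d[:,2]-.05];g=(abs(pr[:,2]-.09)<.03)
print("knob",g.sum(),pr[g].min(0).round(4),pr[g].max(0).round(4))
```

```text
overhang 0.011 ['PlanningError', 'finger_overhang', 'sign_off']
-1 5022 [-0.0121 -0.0499 -0.08  ] [ 0.0233 -0.0106  0.0299]
 tip [ 0.0201 -0.0214  0.0272] [ 0.0233 -0.0163  0.0299]
1 4962 [-0.0119  0.0091 -0.08  ] [ 0.0156  0.0485 -0.0175]
 tip [-0.0098  0.0092 -0.0234] [ 0.0118  0.0157 -0.0175]
knob 723 [-0.0698 -0.1431  0.0809] [-0.0553 -0.1203  0.1039]
```

The visible fingertips end at tool z ≈ -0.0175, not +0.011. They were passing at about 0.158 m, just over the knob's top at 0.154 m, which explains the miss. I'll go back and grip about 30 mm lower.

Emit:
{"api": "drive_tool", "payload": {
  "commands": [
    {"claw":0.04,"travel":[0,0,-0.02],"rotation":[0,0,0]},
    {"claw":0.04,"travel":[-0.0353,0,0],"rotation":[0,0,0]},
    {"claw":0.04,"travel":[-0.0353,0,0],"rotation":[0,0,0]},
    {"claw":0.04,"travel":[0,0,0.02],"rotation":[0,0,0]},
    {"claw":0.04,"travel":[0,0,0.02],"rotation":[0,0,0]},
    {"claw":0.04,"travel":[0,0,0.012],"rotation":[0,0,0]},
    {"claw":0.04,"travel":[0,0,0.012],"rotation":[0,0,0]},
    {"claw":0.02,"travel":[0,0,0],"rotation":[0,0,0]},
    {"claw":0.02,"travel":[0,0,0],"rotation":[0,0,0]},
    {"claw":0.02,"travel":[0,0,0],"rotation":[0,0,0]}
  ]
}}

```text
time: 6.28
ee_pos: [0.6552, -0.1215, 0.1101]
eef_rot: [-2.412, -2.011, -0.001]
force: [2.0, 1.3, -6.9]
grip_width: 0.0221
finger_force: 58.9
```

Run:
```python
from h import *
c,q,p,Rm,o=look("pics/w4.png")
d=p-np.r_[C0,0];print("tcp printer",d@ex,d@ey,p[2]-.05,o["force"],np.round(o["qpos"],2))
w=cloud(c,c["hand_eye"])
m=(w[...,1]>.005)&(abs(w[...,1])<.05)&(abs(w[...,0])<.03)&(w[...,2]>-.08)&(w[...,2]<.03)
print(w[m].max(0))
```

```text
brass 407 [ 0.0191 -0.1132  0.069 ] r 0.0716 ang 0.271
rod 977 ang med -0.587 [-0.61  -0.559] y -0.1316
tcp printer -0.0688772167665278 -0.13214377510113764 0.06010415617083932 [ 2.04879358  1.25128983 -6.9394824 ] [-0.18  0.55  0.05  1.07  0.    1.57]
[ 0.01466839  0.04871128 -0.02025839]
```

Gripped with 59 N. Now I'll swing the knob along its arc to about 0.29 rad.

Emit:
{"api": "drive_tool", "payload": {
  "commands": [
    {"claw":0.02,"travel":[0.008,0,-0.0055],"rotation":[0,0,0]},
    {"claw":0.02,"travel":[0.0085,0,-0.0048],"rotation":[0,0,0]},
    {"claw":0.02,"travel":[0.0088,0,-0.004],"rotation":[0,0,0]},
    {"claw":0.02,"travel":[0.0091,0,-0.0033],"rotation":[0,0,0]},
    {"claw":0.02,"travel":[0.0094,0,-0.0025],"rotation":[0,0,0]},
    {"claw":0.02,"travel":[0.0096,0,-0.0017],"rotation":[0,0,0]},
    {"claw":0.02,"travel":[0.0097,0,-0.0009],"rotation":[0,0,0]},
    {"claw":0.02,"travel":[0.0097,0,-0.0001],"rotation":[0,0,0]},
    {"claw":0.02,"travel":[0.0097,0,0.0008],"rotation":[0,0,0]},
    {"claw":0.02,"travel":[0.0096,0,0.0016],"rotation":[0,0,0]},
    {"claw":0.02,"travel":[0.0094,0,0.0024],"rotation":[0,0,0]},
    {"claw":0.02,"travel":[0,0,0],"rotation":[0,0,0]}
  ]
}}

```text
time: 7.82
ee_pos: [0.6731, -0.0216, 0.128]
eef_rot: [-2.412, -2.012, 0.001]
force: [-0.3, -0.8, 0.0]
grip_width: 0.0198
finger_force: 0.0
```

Run:
```python
from h import *
from station import cams
c,q,p,Rm,o=look("pics/w5.png")
d=p-np.r_[C0,0];print("tcp printer",d@ex,d@ey,p[2]-.05,o["force"],o["finger_force"])
s=cams.read_camera("side");np.savez("side5.npz",**s)
a=cv2.resize(s["img"][135:200,205:270],(384,384),interpolation=cv2.INTER_CUBIC)
cv2.imwrite("pics/m5.png",np.hstack([a,c["img"][:,60:476]])[...,::-1])
```

```text
brass 1 [ 0.0322 -0.1207  0.1276] r 0.1316 ang 0.247
rod 726 ang med -0.188 [-0.213 -0.16 ] y -0.1319
tcp printer 0.03261920871004666 -0.13134621163051297 0.07797360279178393 [-0.33540037 -0.81103886  0.02431407] 0.0
```

View pics/m5.png

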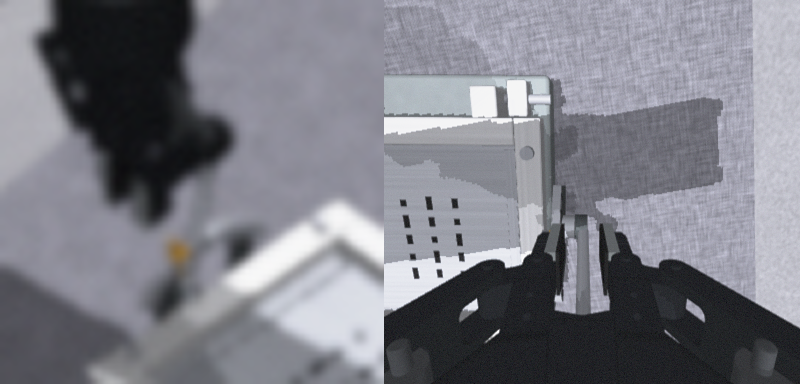

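The left (side) part shows the knob still behind the fingers. In the wrist part the rod stands between the fingers, so the ball slipped out at about -0.25 rad. I'll go behind it with closed fingers and push instead.

Emit:
{"api": "drive_tool", "payload": {
  "commands": [
    {"claw":0.02,"travel":[0,0,-0.025],"rotation":[0,0,0]},
    {"claw":0.02,"travel":[0,0,-0.025],"rotation":[0,0,0]},
    {"claw":0,"travel":[-0.035,0,0],"rotation":[0,0,0]},
    {"claw":0,"travel":[-0.035,0,0],"rotation":[0,0,0]},
    {"claw":0,"travel":[-0.03,0,0],"rotation":[0,0,0]},
    {"claw":0,"travel":[0,0,0.025],"rotation":[0,0,0]},
    {"claw":0,"travel":[0,0,0.025],"rotation":[0,0,0]},
    {"claw":0,"travel":[0,0,0],"rotation":[0,0,0]}
  ]
}}

```text
time: 8.93
ee_pos: [0.6532, -0.121, 0.1262]
eef_rot: [-2.412, -2.008, 0.005]
force: [-0.4, 0.3, 1.0]
grip_width: -0.0002
finger_force: 0.0
```

Run:
```python
from h import *
c,q,p,Rm,o=look()
d=p-np.r_[C0,0];print("tcp printer",d@ex,d@ey,p[2]-.05,o["force"],o["grip_width"])
w=cloud(c,c["hand_eye"])
m=(abs(w[...,1])<.02)&(abs(w[...,0])<.016)&(w[...,2]>-.08)&(w[...,2]<.03)
print("fingers",w[m].min(0),w[m].max(0))
```

```text
brass 321 [ 0.0193 -0.113   0.0688] r 0.0715 ang 0.273
rod 342 ang med -0.185 [-0.207 -0.159] y -0.1316
tcp printer -0.06877025092410748 -0.1300753751063809 0.07623448636383669 [-0.35381248  0.27666964  0.970392  ] -0.00017163582366061717
fingers [-0.0111697  -0.01999106 -0.07994396] [ 0.01468166  0.01999866 -0.01997918]
```

Emit:
{"api": "drive_tool", "payload": {
  "commands": [
    {"claw":0,"travel":[0.0095,0,0],"rotation":[0,0,0]},
    {"claw":0,"travel":[0.0095,0,0],"rotation":[0,0,0]},
    {"claw":0,"travel":[0.0095,0,0],"rotation":[0,0,0]},
    {"claw":0,"travel":[0.0095,0,0],"rotation":[0,0,0]},
    {"claw":0,"travel":[0.0095,0,0],"rotation":[0,0,0]},
    {"claw":0,"travel":[0.0095,0,0],"rotation":[0,0,0]},
    {"claw":0,"travel":[0.0095,0,0],"rotation":[0,0,0]},
    {"claw":0,"travel":[0,0,0],"rotation":[0,0,0]}
  ]
}}

```text
time: 9.98
ee_pos: [0.6671, -0.0541, 0.128]
eef_rot: [-2.411, -2.012, -0.0]
force: [-0.5, 0.6, -0.2]
grip_width: 0.0002
finger_force: 0.0
```

Run:
```python
from h import *
c,q,p,Rm,o=look()
d=p-np.r_[C0,0];print("tcp printer",d@ex,d@ey,p[2]-.05,o["force"],o["grip_width"])
k=(c["img"].max(-1)<70)&(q[...,2]>.09)&(q[...,2]<.14)&(abs(q[...,1]+.132)<.014)&(q[...,0]>d@ex+.016)&(q[...,0]<d@ex+.06)
K=q[k];print("knob",len(K),K.min(0),K.max(0))
```

```text
brass 214 [ 0.0217 -0.1125  0.0681] r 0.0715 ang 0.309
  return _methods._mean(a, axis=axis, dtype=dtype,
  ret = ret.dtype.type(ret / rcount)
Traceback (most recent call last):
  File "h.py", line 35, in look
    print("rod",m.sum(),"ang med",np.median(a[m]).round(3),np.percentile(a[m],[10,90]).round(3),"y",np.median(q[...,1][m]).round(4))
                                                           ~~~~~~~~~~~~~^^^^^^^^^^^^^^
IndexError: index -1 is out of bounds for axis 0 with size 0
```

```bash
sed -i 's/    print("rod",m.sum()/    if m.sum(): print("rod",m.sum()/' h.py
cat >> h.py <<'E'
def knobfit():
    from scipy.optimize import least_squares
    c,q,p,Rm,o=look();d=p-np.r_[C0,0];print("tcp printer",(d@ex).round(4),(d@ey).round(4),(p[2]-.05).round(4),np.round(o["force"],1))
    k=(c["img"].max(-1)<80)&(q[...,2]>.08)&(q[...,2]<.14)&(abs(q[...,1]+.132)<.0135)&(q[...,0]>d@ex+.014)&(q[...,0]<d@ex+.06)
    K=q[k];print("knob",len(K),K.min(0).round(4),K.max(0).round(4))
    f=lambda a:np.linalg.norm(K-[.115*np.sin(a[0]),-.132,.115*np.cos(a[0])],axis=1)-.0125
    s=least_squares(f,[(d@ex+.024)/.115],loss="soft_l1",f_scale=.001);print("lever fit",s.x,np.median(abs(s.fun)))
E
python3 -c "
from h import *
knobfit()"
```

```text
brass 220 [ 0.0218 -0.1125  0.0683] r 0.0717 ang 0.308
tcp printer -0.0008 -0.1314 0.0781 [-0.1 -0.5  0.4]
knob 1992 [ 0.0132 -0.144   0.1099] [ 0.037  -0.1195  0.1396]
lever fit [0.21281847] 0.00028228353017089626
```

Lever is at 0.213 with a 0.3 mm fit residual, and the index is about 0.295. I'll push 9.5 mm further and then back off.

Emit:
{"api": "drive_tool", "payload": {
  "commands": [
    {"claw":0,"travel":[0.005,0,0],"rotation":[0,0,0]},
    {"claw":0,"travel":[0.0045,0,0],"rotation":[0,0,0]},
    {"claw":0,"travel":[0,0,0],"rotation":[0,0,0]},
    {"claw":0,"travel":[-0.012,0,0],"rotation":[0,0,0]},
    {"claw":0,"travel":[-0.02,0,-0.02],"rotation":[0,0,0]},
    {"claw":0,"travel":[-0.035,0,-0.035],"rotation":[0,0,0]},
    {"claw":0,"travel":[-0.035,0,-0.035],"rotation":[0,0,0]},
    {"claw":0,"travel":[0,0,0],"rotation":[0,0,0]}
  ]
}}

```text
time: 11.08
ee_pos: [0.6521, -0.15, 0.2224]
eef_rot: [2.413, 2.002, 0.006]
force: [0.1, 0.6, -0.6]
grip_width: -0.0001
finger_force: 0.0
```

Run:
```python
from h import *
from station import cams
knobfit()
for n in("side","top"):
    c=cams.read_camera(n);np.savez(n+"6.npz",**c)
p,Rm,o=cur();print(np.round(o["qpos"],3),o["time"])
for s in(1,-1): print("handle",s,rel(p,Rm,bar(0),Rdown(s*ex)))
```

```text
brass 134 [ 0.0195 -0.1128  0.0687] r 0.0715 ang 0.277
rod 274 ang med 0.235 [0.214 0.261] y -0.1322
tcp printer -0.0974 -0.1343 0.1724 [ 0.1  0.6 -0.6]Traceback (most recent call last):
  File "<stdin>", line 3, in <module>
  File "h.py", line 42, in knobfit
    K=q[k];print("knob",len(K),K.min(0).round(4),K.max(0).round(4))
                               ~~~~~^^^
    return umr_minimum(a, axis, None, out, keepdims, initial, where)
ValueError: zero-size array to reduction operation minimum which has no identity
```

```bash
sed -i 's/&(q\[...,0\]>d@ex+.014)&(q\[...,0\]<d@ex+.06)/\&(q[...,0]>.005)\&(q[...,0]<.06)/; s/\[(d@ex+.024)\/.115\]/[.25]/' h.py
python3 - <<'E'
from h import *
knobfit()
p,Rm,o=cur();print(np.round(o["qpos"],3),o["time"])
for s in(1,-1): print("handle",s,rel(p,Rm,bar(0),Rdown(s*ex)))
E
```

```text
brass 142 [ 0.0194 -0.1128  0.069 ] r 0.0716 ang 0.274
rod 276 ang med 0.234 [0.215 0.258] y -0.1315
tcp printer -0.0958 -0.1332 0.1702 [ 0.   1.  -0.3]
knob 1031 [ 0.0198 -0.1438  0.0918] [ 0.0428 -0.1199  0.1243]
lever fit [0.28390263] 0.0004059337900926153
[-2.230e-01  5.110e-01  2.630e-01  1.322e+00  1.000e-03  1.531e+00] 11.175
handle 1 (array([-0.0469, -0.1325,  0.1405]), array([  0.1,   0. , -89.9]))
handle -1 (array([-0.0469, -0.1325,  0.1405]), array([ 0. , -0.1, 90.1]))
```

Lever at 0.284 against an index of about 0.295, which is aligned. Now over to the bow handle.

Emit:
{"api": "drive_tool", "payload": {
  "commands": [
    {"claw":0.036,"travel":[-0.0156,-0.0442,0],"rotation":[0,0,0]},
    {"claw":0.036,"travel":[-0.0156,-0.0442,0],"rotation":[0,0,0]},
    {"claw":0.036,"travel":[-0.0157,-0.0441,0],"rotation":[0,0,0]},
    {"claw":0.036,"travel":[0,0,0],"rotation":[0,0,-10]},
    {"claw":0.036,"travel":[0,0,0],"rotation":[0,0,-10]},
    {"claw":0.036,"travel":[0,0,0],"rotation":[0,0,-10]},
    {"claw":0.036,"travel":[0,0,0],"rotation":[0,0,-10]},
    {"claw":0.036,"travel":[0,0,0],"rotation":[0,0,-10]},
    {"claw":0.036,"travel":[0,0,0],"rotation":[0,0,-10]},
    {"claw":0.036,"travel":[0,0,0],"rotation":[0,0,-10]},
    {"claw":0.036,"travel":[0,0,0],"rotation":[0,0,-10]},
    {"claw":0.036,"travel":[0,0,0],"rotation":[0,0,-10]}
  ]
}}

```text
time: 12.68
ee_pos: [0.5109, -0.1672, 0.2167]
eef_rot: [-0.273, -3.127, -0.002]
force: [-0.4, -0.6, 0.5]
grip_width: 0.0359
finger_force: 0.0
```

Emit:
{"api": "drive_tool", "payload": {
  "commands": [
    {"claw":0.036,"travel":[0,0,0],"rotation":[0,0,0]}
  ]
}}

```text
time: 12.8
ee_pos: [0.5111, -0.1674, 0.217]
eef_rot: [-0.286, -3.126, -0.001]
force: [-0.4, 0.1, 0.1]
grip_width: 0.0361
finger_force: 0.0
```

Run:
```python
from h import *
from station import cams
c,q,p,Rm,o=look("pics/w7.png") 
q[...,2]+=.05
print(p,np.round(o["qpos"],3),rel(p,Rm,bar(0),Rdown(ex)))
m=(q[...,2]>.065)&(q[...,2]<.095)&(q[...,0]<-.125)&(q[...,0]>-.165)&(abs(q[...,1])<.045)
K=q[m];print("bar",len(K),K.min(0).round(4),K.max(0).round(4),np.median(K,0).round(4))
for a,b in((-.04,-.015),(-.015,.015),(.015,.04)):
    k=K[(K[:,1]>a)&(K[:,1]<b)]
    if len(k): print(a,len(k),np.percentile(k,[5,50,95],axis=0).round(4).tolist())
w=cloud(c,c["hand_eye"])
m=(abs(w[...,1])<.04)&(abs(w[...,0])<.016)&(w[...,2]>-.08)&(w[...,2]<.03)
print("fingers",w[m].min(0),w[m].max(0))
```

```text
brass 0 [nan nan nan] r nan ang nan
[ 0.51107906 -0.16743528  0.2170063 ] [-0.317  0.283 -0.099  1.191  0.    -0.135] (array([-0.0014, -0.0016,  0.139 ]), array([ 0. , -0.1,  0.2]))
bar 839 [-0.1462 -0.045   0.078 ] [-0.125   0.0445  0.0859] [-0.1404  0.0004  0.0827]
-0.04 207 [[-0.1462, -0.0387, 0.0795], [-0.1415, -0.0274, 0.0827], [-0.1356, -0.0162, 0.0843]]
-0.015 258 [[-0.1461, -0.0133, 0.0796], [-0.1409, 0.0004, 0.0827], [-0.1358, 0.0136, 0.0842]]
0.015 223 [[-0.146, 0.0166, 0.0796], [-0.1415, 0.0279, 0.0827], [-0.136, 0.0388, 0.0842]]
fingers [-0.01208596 -0.03999738 -0.07909778] [ 0.01518065  0.0399984  -0.01772057]
  return np.nanmean(a, axis, out=out, keepdims=keepdims)
```

View pics/w7.png

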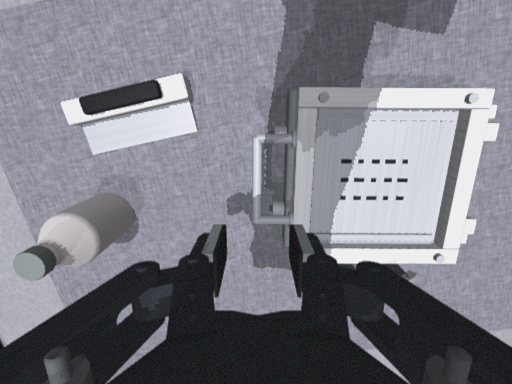

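The wrist view shows the bar at (258,180) between the finger planes, with the bottle at (80,235) and the squeegee at (130,110) well clear. The bar measures printer x -141 mm, z 78 mm. I'll descend and grip it.

Emit:
{"api": "drive_tool", "payload": {
  "commands": [
    {"claw":0.036,"travel":[0,0,0.04],"rotation":[0,0,0]},
    {"claw":0.036,"travel":[0,0,0.04],"rotation":[0,0,0]},
    {"claw":0.036,"travel":[0,0,0.04],"rotation":[0,0,0]},
    {"claw":0.036,"travel":[0,0,0.03],"rotation":[0,0,0]},
    {"claw":0.036,"travel":[0,0,0.015],"rotation":[0,0,0]},
    {"claw":0.036,"travel":[0,0,0.011],"rotation":[0,0,0]},
    {"claw":0.004,"travel":[0,0,0],"rotation":[0,0,0]},
    {"claw":0.004,"travel":[0,0,0],"rotation":[0,0,0]},
    {"claw":0.004,"travel":[0,0,0],"rotation":[0,0,0]},
    {"claw":0.004,"travel":[0,0,0],"rotation":[0,0,0]}
  ]
}}

```text
time: 14.1
ee_pos: [0.5123, -0.1686, 0.0431]
eef_rot: [0.285, 3.127, -0.0]
force: [-0.1, 1.7, 1.0]
grip_width: 0.009
finger_force: 58.6
```

Run:
```python
from h import *
p,Rm,o=cur();d=p-np.r_[C0,0];print((d@ex).round(4),(d@ey).round(4),p,o["force"],o["torque"],o["grip_width"],o["finger_force"])
t=[bar(f) for f in np.linspace(0,1.362,13)]
D=np.array([Rm.T@(b-a) for a,b in zip(t,t[1:])]).round(4);print(D,D.sum(0))
```

```text
-0.1415 -0.0004 [ 0.51233492 -0.16863724  0.04306607] [-0.11705467  1.67212693  0.98900865] [ 0.1317566   0.04734673 -0.12321339] 0.009014171350660603 58.587666749954224
[[-0.0001  0.0046 -0.0289]
 [-0.0001  0.0078 -0.0282]
 [-0.0001  0.011  -0.0272]
 [-0.0001  0.014  -0.0257]
 [-0.0001  0.0168 -0.024 ]
 [-0.0001  0.0194 -0.0219]
 [-0.0001  0.0218 -0.0196]
 [-0.0001  0.0239 -0.017 ]
 [-0.0001  0.0256 -0.0142]
 [-0.0001  0.0271 -0.0112]
 [-0.0001  0.0282 -0.008 ]
 [-0.0001  0.0289 -0.0048]] [-0.0012  0.2291 -0.2307]
```

Firm grip at 58.6 N. I'll lift along the bar's arc at about 0.45 rad/s, checking partway.

Emit:
{"api": "drive_tool", "payload": {
  "commands": [
    {"claw":0.004,"travel":[0,0.002,-0.0145],"rotation":[0,0,0]},
    {"claw":0.004,"travel":[0,0.0026,-0.0144],"rotation":[0,0,0]},
    {"claw":0.004,"travel":[0,0.0035,-0.0142],"rotation":[0,0,0]},
    {"claw":0.004,"travel":[0,0.0043,-0.014],"rotation":[0,0,0]},
    {"claw":0.004,"travel":[0,0.0051,-0.0137],"rotation":[0,0,0]},
    {"claw":0.004,"travel":[0,0.0059,-0.0135],"rotation":[0,0,0]},
    {"claw":0.004,"travel":[0,0,0],"rotation":[0,0,0]}
  ]
}}

```text
time: 14.98
ee_pos: [0.5166, -0.146, 0.1281]
eef_rot: [0.284, 3.127, -0.003]
force: [1.6, -6.0, -1.2]
grip_width: 0.0091
finger_force: 58.6
```

```bash
cat >> h.py <<'E'
def frame():
    from station import cams
    p,Rm,o=cur();d=p-np.r_[C0,0];X,Z=(d@ex)-.115,p[2]+.035-.052
    print("tcp",(d@ex).round(4),(d@ey).round(4),p.round(4),"F",np.round(o["force"],1),"T",np.round(o["torque"],2),"grip",np.round([o["grip_width"],o["finger_force"]],3),"t",o["time"])
    print("bar-from-tcp angle",np.arctan2(.026,-.257)-np.arctan2(Z,X)+0,"r",np.hypot(X,Z))
    for n in("side","top"):
        c=cams.read_camera(n);w=cloud(c)-np.r_[C0,0];q=np.stack([w@ex-.115,w@ey,w[...,2]-.052],-1)
        v=c["img"].min(-1)>(150 if n=="side" else 105);v=v&(abs(abs(q[...,1])-.09)<.011)
        r=np.hypot(q[...,0],q[...,2]);a=np.arctan2(q[...,2],-q[...,0])
        m=v&(r>.07)&(r<.205)&(a>.05)&(a<2)
        # side tubes' top face lies 36 mm above hinge plane, side faces 16..36
        s=a[m]-np.arcsin(.036/r[m]);
        if m.sum(): print(n,m.sum(),"frame ang (top face)",np.percentile(s,[10,50,90]).round(3))
E
python3 -c "
from h import *
frame()"
```

```text
tcp -0.1184 -0.0004 [ 0.5166 -0.146   0.1281] F [ 1.6 -6.  -1.2] T [-1.28 -0.35 -0.05] grip [9.0000e-03 5.8551e+01] t 14.975
bar-from-tcp angle 0.3434338564504813 r 0.2585220387711288
side 424 frame ang (top face) [0.279 0.336 0.364]
top 538 frame ang (top face) [0.311 0.333 0.356]
```

Frame is at 0.34 rad and tracking well, with small forces. Continuing.

Emit:
{"api": "drive_tool", "payload": {
  "commands": [
    {"claw":0.004,"travel":[0,0.0066,-0.0131],"rotation":[0,0,0]},
    {"claw":0.004,"travel":[0,0.0074,-0.0126],"rotation":[0,0,0]},
    {"claw":0.004,"travel":[0,0.008,-0.0122],"rotation":[0,0,0]},
    {"claw":0.004,"travel":[0,0.0088,-0.0118],"rotation":[0,0,0]},
    {"claw":0.004,"travel":[0,0.0094,-0.0112],"rotation":[0,0,0]},
    {"claw":0.004,"travel":[0,0.01,-0.0107],"rotation":[0,0,0]},
    {"claw":0.004,"travel":[0,0,0],"rotation":[0,0,0]}
  ]
}}

```text
time: 15.95
ee_pos: [0.5258, -0.0983, 0.2001]
eef_rot: [0.285, 3.126, -0.009]
force: [0.7, -9.5, 5.6]
grip_width: 0.009
finger_force: 58.9
```

```bash
python3 -c "
from h import *
frame()"
```

```text
tcp -0.0699 -0.0006 [ 0.5258 -0.0983  0.2001] F [ 0.7 -9.5  5.6] T [-2.1  -0.1  -0.01] grip [9.0000e-03 5.8926e+01] t 15.95
bar-from-tcp angle 0.6795450816049695 r 0.2602075785767542
side 404 frame ang (top face) [0.643 0.675 0.699]
top 404 frame ang (top face) [0.654 0.672 0.69 ]
```

Emit:
{"api": "drive_tool", "payload": {
  "commands": [
    {"claw":0.004,"travel":[0,0.0102,-0.0104],"rotation":[0,0,0]},
    {"claw":0.004,"travel":[0,0.0108,-0.0099],"rotation":[0,0,0]},
    {"claw":0.004,"travel":[0,0.0115,-0.009],"rotation":[0,0,0]},
    {"claw":0.004,"travel":[0,0.012,-0.0085],"rotation":[0,0,0]},
    {"claw":0.004,"travel":[0,0.0126,-0.0074],"rotation":[0,0,0]},
    {"claw":0.004,"travel":[0,0.013,-0.0068],"rotation":[0,0,0]},
    {"claw":0.004,"travel":[0,0,0],"rotation":[0,0,0]}
  ]
}}

```text
time: 16.92
ee_pos: [0.5391, -0.029, 0.2532]
eef_rot: [0.285, 3.123, -0.007]
force: [-0.3, -8.4, 11.4]
grip_width: 0.0086
finger_force: 59.3
```

```bash
python3 -c "
from h import *
frame()"
```

```text
tcp 0.0007 -0.001 [ 0.5391 -0.029   0.2532] F [-0.3 -8.4 11.4] T [-2.03 -0.09 -0.08] grip [9.0000e-03 5.9292e+01] t 16.925
bar-from-tcp angle 1.0192114013422766 r 0.2623937367144049
side 254 frame ang (top face) [0.995 1.02  1.043]
```

Emit:
{"api": "drive_tool", "payload": {
  "commands": [
    {"claw":0.004,"travel":[0,0.013,-0.0067],"rotation":[0,0,0]},
    {"claw":0.004,"travel":[0,0.0135,-0.006],"rotation":[0,0,0]},
    {"claw":0.004,"travel":[0,0.014,-0.0048],"rotation":[0,0,0]},
    {"claw":0.004,"travel":[0,0.0142,-0.004],"rotation":[0,0,0]},
    {"claw":0.004,"travel":[0,0.012,-0.0025],"rotation":[0,0,0]},
    {"claw":0.004,"travel":[0,0.008,-0.0015],"rotation":[0,0,0]},
    {"claw":0.004,"travel":[0,0,0],"rotation":[0,0,0]}
  ]
}}

```text
time: 17.9
ee_pos: [0.5533, 0.0469, 0.2772]
eef_rot: [0.284, 3.124, 0.002]
force: [4.0, -1.8, 5.5]
grip_width: 0.0089
finger_force: 62.4
```

```bash
python3 -c "
from h import *
frame()"
```

```text
tcp 0.0779 -0.001 [0.5533 0.0469 0.2772] F [ 4.  -1.8  5.5] T [-0.51 -0.96 -0.1 ] grip [9.0000e-03 6.2365e+01] t 17.9
bar-from-tcp angle 1.3284129136446081 r 0.2628524209352884
side 3 frame ang (top face) [1.228 1.229 1.232]
```

Emit:
{"api": "drive_tool", "payload": {
  "commands": [
    {"claw":0.004,"travel":[0,0.0045,-0.0004],"rotation":[0,0,0]},
    {"claw":0.004,"travel":[0,0.0045,-0.0003],"rotation":[0,0,0]},
    {"claw":0.004,"travel":[0,0,0],"rotation":[0,0,0]},
    {"claw":0.004,"travel":[0,0,0],"rotation":[0,0,0]}
  ]
}}

```text
time: 18.5
ee_pos: [0.5549, 0.055, 0.2783]
eef_rot: [0.285, 3.123, 0.001]
force: [3.8, -3.8, 7.3]
grip_width: 0.0085
finger_force: 62.5
```

Run:
```python
from h import *
from station import cams
frame()
I=[]
for n in("side","top"):
    c=cams.read_camera(n);w=cloud(c)-np.r_[C0,0];q=np.stack([w@ex-.115,w@ey,w[...,2]-.052],-1)
    m=(abs(q[...,1])<.1)&(abs(q[...,0])<.12)&(q[...,2]>.06)&(q[...,2]<.19)
    Q=q[m]
    for z0 in np.arange(.06,.19,.02):
        k=Q[(Q[:,2]>z0)&(Q[:,2]<z0+.02)]
        if len(k)>5: print(n,z0.round(2),len(k),np.percentile(k[:,0],[5,25,50,75,95]).round(4),k[:,1].min().round(3),k[:,1].max().round(3))
    I.append(c["img"][110:250,190:340])
cv2.imwrite("pics/m9.png",cv2.resize(np.hstack(I),(800,374),interpolation=cv2.INTER_CUBIC)[...,::-1])
```

```text
tcp 0.0862 -0.0011 [0.5549 0.055  0.2783] F [ 3.8 -3.8  7.3] T [-0.74 -0.86 -0.12] grip [8.0000e-03 6.2543e+01] t 18.5
bar-from-tcp angle 1.360221198921987 r 0.2628911706074395
side 0.06 265 [0.0019 0.0042 0.0056 0.0141 0.0241] -0.1 0.1
side 0.08 280 [-0.0028 -0.0005  0.0013  0.0087  0.0198] -0.1 0.1
side 0.1 271 [-0.0067 -0.0049 -0.0029  0.0029  0.0154] -0.099 0.1
side 0.12 289 [-0.0112 -0.0093 -0.0071  0.0011  0.0107] -0.098 0.1
side 0.14 307 [-0.0155 -0.0136 -0.0117 -0.0048  0.006 ] -0.099 0.1
side 0.16 291 [-0.0196 -0.0176 -0.016  -0.008   0.0025] -0.098 0.1
side 0.18 46 [-0.0187 -0.0132 -0.0041 -0.0017  0.0006] -0.099 0.1
```

View pics/m9.png

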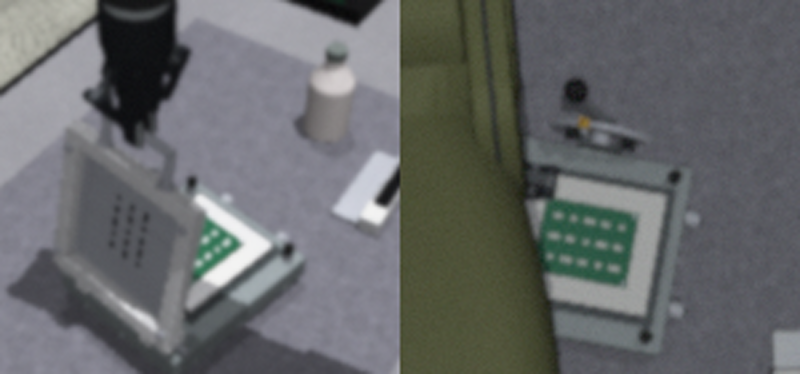

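The left (side) part shows the frame standing nearly upright in the gripper, with the bottle and squeegee undisturbed. In the right (top) part the knob is at (575,90) next to the brass at (585,122). The depth slope of the frame gives 1.359 rad, which is balance. I'll hold still, recheck the lever, then hand in.

Emit:
{"api": "drive_tool", "payload": {
  "commands": [
    {"claw":0.004,"travel":[0,0,0],"rotation":[0,0,0]},
    {"claw":0.004,"travel":[0,0,0],"rotation":[0,0,0]},
    {"claw":0.004,"travel":[0,0,0],"rotation":[0,0,0]},
    {"claw":0.004,"travel":[0,0,0],"rotation":[0,0,0]},
    {"claw":0.004,"travel":[0,0,0],"rotation":[0,0,0]},
    {"claw":0.004,"travel":[0,0,0],"rotation":[0,0,0]},
    {"claw":0.004,"travel":[0,0,0],"rotation":[0,0,0]},
    {"claw":0.004,"travel":[0,0,0],"rotation":[0,0,0]},
    {"claw":0.004,"travel":[0,0,0],"rotation":[0,0,0]},
    {"claw":0.004,"travel":[0,0,0],"rotation":[0,0,0]},
    {"claw":0.004,"travel":[0,0,0],"rotation":[0,0,0]},
    {"claw":0.004,"travel":[0,0,0],"rotation":[0,0,0]}
  ]
}}

```text
time: 20.2
ee_pos: [0.5549, 0.055, 0.2783]
eef_rot: [0.285, 3.123, 0.001]
force: [5.0, -2.6, 8.0]
grip_width: 0.0082
finger_force: 62.5
```

Run:
```python
from h import *
from station import cams
c=cams.read_camera("top");g=c["img"].max(-1).astype(float)
pr=lambda X:(lambda v:(v[:2]/v[2]).round(1))(c["K"]@(c["world_to_cam"]@np.r_[X,1])[:3])
for a in(.2,.28,.36):print(a,pr(knob(a)))
u,v=pr(knob(.28)).astype(int);s=np.clip(70-g[v-9:v+10,u-9:u+10],0,None);V,U=np.indices(s.shape);print("seen",u-9+(s*U).sum()/s.sum(),v-9+(s*V).sum()/s.sum())
h=cv2.cvtColor(c["img"],cv2.COLOR_RGB2HSV);b=(h[150:162,250:266,1]>110)&(abs(h[150:162,250:266,0].astype(int)-22)<13);V,U=np.where(b);print("brass",250+U.mean(),150+V.mean())
for a in(.22,.29,.36):print(a,pr(P(.0715*np.sin(a),-.112,.05+.0715*np.cos(a))))
```

```text
0.2 [259.1 143.8]
0.28 [255.7 143.4]
0.36 [252.4 143.1]
seen 255.50883256528417 144.25921658986175
brass 258.5 155.125
0.22 [260.1 155.5]
0.29 [258.3 155.2]
0.36 [256.6 155.1]
```

Lever at 0.28, index at 0.285, frame at 1.36 rad and standing still. Handing in.

```bash
python3 -c "
from station import bot
print(bot.sign_off())"
```

```text
the job is handed in; nothing more can be done
None
```

I handed the job in with the lever at about 0.28 rad (index clamp about 0.29) and the frame held still by its handle at about 1.36 rad, its balance point; sign-off returned no verdict.

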